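# Seat the chuck plate on the tilted carving stand

### The arm

A 7-joint arm with a two-finger parallel gripper is mounted at the origin on the work surface. World frame = base frame: x ahead of the robot, y to its left, z up, the work surface at z = 0. Lengths are in m, angles in degrees, forces in N, time in s.
With the tool pointing down it reaches from about 0.35 to 0.775 m from the base axis. Payload 3.1 kg.
Tool frame: the origin (TCP) lies between the finger pads, 19 mm behind the fingertips; this is the grasp point; z points along the fingers, y is the line along which they close (so a half turn about z gives the same grasp; the last joint's range is limited). The gripper opens to 85 mm and grips with 20 to 120 N. Pads are 22 mm wide; open, the fingers measure 114 mm over their backs; the gripper's body (76 mm by 85 mm) begins 54 mm behind the grasp point. The pads swing forward as they close: fully open they stand 13 mm farther back than shut.
Start: joints at [63.673, 17.813, 0.802, 86.603, -0.252, 75.585, -1.558], TCP at [0.223, -0.503, 0.25] pointing down, gripper open.
Joint ranges: [-154.91, 154.91], [-16.99, 109.72], [-72.82, 74.43], [7.12, 147.25], [-82.49, 262.49], [11.32, 116.49], [-174.64, 174.64]. Speed limits (degrees/s): [159.86, 159.86, 180, 180, 180, 180, 180].

### API

Orientations are given as [roll, pitch, yaw] about the fixed x, y, z axes, in that order (R = Rz(yaw) Ry(pitch) Rx(roll)).
In Python, from station import robot gives the robot as it stands. Calls block until the motion is done:
- robot.move_to(position, orientation): joint-space move of the TCP to a pose.
- robot.line_to(position, orientation=None, velocity=0.15, f_stop=None): straight line of the TCP; orientation=None keeps the orientation; velocity is the mean speed in m/s. With f_stop (N) it stops when the force on the tool has changed by that much, and returns True; else False.
- robot.move_j(angles): joint-space move.
- robot.gripper_to(opening, force=None): opening from 0.0 (shut) to 1.0 (fully open); force is the grip in N (None keeps the last); returns when the fingers have stopped.
- robot.pause(seconds).
- robot.inverse_kinematics(position, orientation): joint angles nearest the present ones, or None.
- robot.sense(): the state.
- robot.grab_frame(name): name is "scene" or "side" or "wrist"; returns (picture, depth): 384x512x3 uint8, red, green, blue; 384x512 float32, m along the optical axis (not along the pixel's ray), 0 where there is no reading.
- robot.calibration(name): a dict with "mtx" (3x3 intrinsics, pixels), "k1" (the pictures are not rectified: a ray, as slopes to the right and down, at radius r is drawn at 1 + k1 r^2 times it, then the intrinsics apply), "extrinsics" (4x4, takes a point from world to camera coordinates); the wrist camera has in their place "T_tool_cam" (4x4, takes a point from camera to tool coordinates, whose origin is the TCP and whose axes are the flange's). Camera axes: x right, y up, looking along -z (the intrinsics and any distortion apply to the point x, -y, -z); pixel columns grow to the right and rows downward; lengths in m; the calibration is good to about 2 mm. A picture is of the moment at which its call begins: read the wrist's pose just before it. calibration takes no time and is no camera call.
A pose or a line that the arm cannot do raises robot.PlanningError and nothing moves.
- robot.close_job(): hands the job in; it is judged then, once.
Trained networks look in the newest picture that a camera, given by its name, has taken for a name from the list of things; names that differ only in an ending like _2 or _b are one class to them, and where a whole thing is asked for, a point or a joint stands for the part that bears it (a point fixed in the world has none). Each returns a list of dicts, best first, with "p" (0 to 1); they miss things now and then, are a little off and sometimes report something else, mostly with a low value. They report only what shows in the picture. A call takes as long as a camera call.
- robot.look_for(query, camera): "point" ([column, row] in pixels, amid what is visible of it).
- robot.tip_of(query, camera): "point" ([column, row] in pixels: a listed point, or the origin of a listed thing).
The state is a dict: "time_s": time; "joint_positions": joint angles; "dq": joint speeds; "joint_torque": joint torques, N m; "tool_pos": TCP position; "eef_rot": TCP orientation; "contact_force": force on the tool from outside, world axes, zero at the start; "torque": the same for the moment, N m; "finger_gap": opening from 0.0 (shut) to 1.0 (fully open); "gripper_force": force on a finger pad.
Only numpy, scipy, OpenCV 4.12 (cv2) and the standard library are available. Lean on these libraries where they do the work, as an engineer would, in place of code of your own. Each camera call takes 0.05 s, during which the arm holds its last target. There are 200 camera calls.

### The job

Mount the chuck plate on the tilted carving stand: swing the stand's keeper clear, lift the plate off the banding wheel by its wooden chuck, and lower it gently onto the stand so that its three ball feet sit fully home in the cone, the groove and on the flat pad. Then swing the keeper right back over the plate's edge and let go; leave the other things on the bench undisturbed.

Things in the scene. Friction and masses are not known exactly. Their poses are not given: they have to be found in the camera images.
- chuck_plate: Loose aluminium plate, 8 mm thick (z 17 to 25 mm), 0.3 to 0.65 kg, on three steel ball feet, a wooden chuck on top; starts level on the wheel. Origin level with the balls' underside, under the chuck; z up, x to its narrow end. 132 mm wide in y from x -65 to 5 mm, tapering to 60 mm at x 68 mm. Seated: its frame parallel to head's, its origin at (0, 0, 7) mm in that frame.
- foot_left (a point): Centre of the chuck plate's 18 mm ball foot at its +y wide corner, (-45, 50, 9) mm in the plate's frame; belongs in the cone.
- foot_right (a point): Centre of the 18 mm ball foot at its -y wide corner, (-45, -50, 9) mm; belongs in the groove.
- foot_rear (a point): Centre of the 18 mm ball foot at its narrow end, (50, 0, 9) mm; belongs on the flat pad.
- chuck_grip (a point): On the chuck's axis, at (0, 0, 66) mm in the chuck plate's frame: a good TCP height. The chuck is a round wooden post, 46 mm diameter from z = 31 to 81 mm, rounded top at 85 mm, on a 62 mm flange 6 mm high; it can be gripped in any direction around it.
- stand: Carving stand, fixed: round grey cast foot 176 mm diameter, short column, and a tilted head plate. Origin under the middle of the foot, z up, x level, in the direction the head's slope climbs (away from the robot's side).
- head: The stand's grey head plate, fixed, 165 (x) by 200 (y) by 12 mm, tilted 30 degrees, low edge to the robot. Origin: middle of its top face, 135 mm over stand's; x up the slope, y left, z square out of the face. It carries three greased steel seats (balls slide easily) and the keeper. A seated plate's top is 32 mm and its chuck's top 92 mm above the face.
- seat_cone (a point): Where foot_left's centre lies when home in the conical cup: (-45, 50, 16) mm in the head's frame. Cup walls at 50 degrees to the face, mouth 22 mm wide, rim 15 mm above the face.
- seat_groove (a point): Where foot_right's centre lies when home in the vee groove, which runs along y: (-45, -50, 16) mm in the head's frame. Walls, width and height as the cup's.
- seat_flat (a point): Where foot_rear's centre lies when home on the flat round pad (32 mm wide, top 7 mm above the face): (50, 0, 16) mm in the head's frame.
- keeper (a joint): Steel turn-arm on a post at (-20, 85) mm in the head's frame, turning about the head's z, 35 to 42 mm above its face. 0 rad (stop): closed, nose to the head's -y, 3 mm over a seated plate's edge. Grows counter-clockwise as it opens; clear of the plate from 1.3; 1.6 (stop): nose up the slope. Starts at 0 to 0.35. Friction holds it anywhere (0.09 N m, 2.5 N at the knob).
- keeper_knob (a point): On the upright round black knob (16 mm diameter) on the keeper's tail, 40 mm from its pivot, on the far side from the nose: at (-20, 125) mm in the head's frame when closed, (-60, 84) mm when open. The knob stands 42 to 74 mm above the head's face; this point is on its axis, 66 mm above the face. The knob is fast on the arm and turns with it.
- keeper_nose (a point): End of the keeper's nose, at its underside, 45 mm from the pivot.
- wheel: Banding wheel, fixed, on which the chuck plate starts: dark steel disc 200 mm diameter, its top 55 mm above the bench. Origin under its middle. Wheel and stand swap sides of the bench from run to run.
- spray_bottle: Bystander, loose: amber spray bottle with black trigger head, 70 mm diameter, 181 mm tall, on the robot's side of the stand. Origin under its middle.
- tea_bowl: Bystander, loose: small terracotta bowl, 84 mm diameter, 55 mm tall, on the robot's side of the wheel. Origin under its middle.
- water_tub: Bystander, loose: white open tub, 126 mm diameter, 79 mm tall, at the back of the bench between wheel and stand. Origin under its middle.
- paddle: Bystander, loose: flat wooden paddle lying between wheel and stand, 156 by 36 by 8 mm. Origin under it near its middle, x along it.
- trimming_bat: Bystander, loose: round plywood bat, 156 mm diameter, 14 mm thick, with a 50 mm wooden post up to 67 mm; it has no ball feet. At one side of the bench. Origin under its middle.
- slip_jar: Bystander, loose: glass jar with grey lid, 86 mm diameter, 96 mm tall, at the other side of the bench. Origin under its middle.
- underglaze_cup: Bywheeler, loose: white cup, 68 mm diameter, 75 mm tall, on the robot's side of the wheel. Origin under its middle.

How it is judged (in metres and radians):
On the way, in this order (a step that is already met when the one before it is completed fails the run):
1. the keeper is swung clear (past 1.2 rad) while the plate is not on the stand (value of joint keeper above 1.2 rad and distance between foot_left and seat_cone above 0.03 m), for 0.2 s.
2. the plate's three feet are home in cone, groove and flat (3 mm each) with the keeper still clear and the fingers off the plate (distance between foot_left and seat_cone below 0.003 m and distance between foot_right and seat_groove below 0.003 m and distance between foot_rear and seat_flat below 0.003 m and value of joint keeper above 1 rad and contact force between the fingers and chuck_plate below 0.1 N), for 0.2 s.
At the end, for the whole second after the job is handed in: All three ball feet of the chuck plate within 3 mm of home in the cone, the groove and on the flat pad, the plate at rest and released, the keeper swung back over its edge (below 0.3 rad) (distance between foot_left and seat_cone below 0.003 m and distance between foot_right and seat_groove below 0.003 m and distance between foot_rear and seat_flat below 0.003 m and value of joint keeper below 0.3 rad and linear speed of chuck_plate below 0.01 m/s); the robot touches nothing.
It fails at once if the plate is dropped or banged onto the stand (over 40 N between them) (contact force between chuck_plate and head above 40 N).
It fails at once if a bystander is pushed more than 30 mm or tipped over (distance of any of spray_bottle, tea_bowl, water_tub, paddle, trimming_bat, slip_jar, underglaze_cup from where it was at the start of the episode above 0.03 m or angle between any of spray_bottle, tea_bowl, water_tub, slip_jar, trimming_bat, underglaze_cup's own z axis and vertical above 0.5 rad).
It also fails if it takes over 72 s, if anything falls off the work surface, if the arm or the gripper's body presses on something with over 40 N, if the wrist force passes 120 N, or if a joint passes its speed limit or range.

## Working session

There is one attempt and no reset: what is moved stays moved. The work goes in short steps, each a Python script; the robot and the scene stay as the last script left them, time stands still between calls to the robot, and variables do not carry over. Pictures are saved under pics/ and viewed, at most 10 in all, crops included, and the job is handed in when it is done.

```bash
ls; mkdir -p pics; cat > h.py <<'E'
import numpy as np, cv2
from station import robot
from scipy.spatial.transform import Rotation as Ro
def pose():
    s=robot.sense(); T=np.eye(4); T[:3,:3]=Ro.from_euler('xyz',s['eef_rot'],degrees=True).as_matrix(); T[:3,3]=s['tool_pos']; return T
def c2w(name):
    c=robot.calibration(name)
    return (pose()@np.array(c['T_tool_cam'])) if name=='wrist' else np.linalg.inv(np.array(c['extrinsics']))
def rays(name,px):
    c=robot.calibration(name); K=np.array(c['mtx'],float); px=np.atleast_2d(np.asarray(px,float))
    d=np.c_[(px[:,0]-K[0,2])/K[0,0],(px[:,1]-K[1,2])/K[1,1]]; u=d.copy()
    for _ in range(20): u=d/(1+c['k1']*(u**2).sum(1,keepdims=True))
    return np.c_[u[:,0],-u[:,1],-np.ones(len(u))]
def to_world(name,px,depth,T=None):
    T=c2w(name) if T is None else T
    return (rays(name,px)*np.atleast_1d(depth)[:,None])@T[:3,:3].T+T[:3,3]
def cloud(name,depth,T=None):
    v,u=np.nonzero(depth>0); P=to_world(name,np.c_[u,v],depth[v,u],T)
    out=np.full(depth.shape+(3,),np.nan); out[v,u]=P; return out
def project(name,P,T=None):
    T=c2w(name) if T is None else T
    c=robot.calibration(name);K=np.array(c['mtx'],float)
    q=(np.atleast_2d(P)-T[:3,3])@T[:3,:3]; s=np.c_[q[:,0]/-q[:,2],-q[:,1]/-q[:,2]]
    s=s*(1+c['k1']*(s**2).sum(1,keepdims=True)); return s@K[:2,:2].T+K[:2,2]
def onplane(name,px,n,d,T=None): # n.x=d
    T=c2w(name) if T is None else T
    r=rays(name,px)@T[:3,:3].T; o=T[:3,3]; return o+r*((d-o@n)/(r@n))[:,None]
E
cat > a.py <<'E'
from h import *
print(robot.sense())
for n in('scene','side'):
    im,d=robot.grab_frame(n); cv2.imwrite(f'pics/{n}0.png',cv2.cvtColor(im,cv2.COLOR_RGB2BGR)); np.save(n+'0.npy',d)
    c=robot.calibration(n); print(n,np.round(c2w(n),3).tolist(),c['mtx'],c['k1'])
    C=cloud(n,d)
    for q in 'chuck_plate foot_left foot_right foot_rear chuck_grip stand head seat_cone seat_groove seat_flat keeper_knob keeper_nose wheel'.split():
        for r in robot.tip_of(q,n)[:2]:
            u,v=np.round(r['point']).astype(int); print(q,np.round(r['point'],1),round(r['p'],2),np.round(C[v,u],3) if 0<=v<384 and 0<=u<512 else '')
E
python3 a.py
```

```text
pics
station.py
{'time_s': 0.0, 'joint_positions': array([63.67263423, 17.85983349,  0.80141115, 86.69408512, -0.25669245,
       75.58422675, -1.55716072]), 'dq': array([-0.04250254, -0.13948394,  0.02576387,  0.08924819,  0.01121521,
       -0.01426067,  0.01525767]), 'joint_torque': array([-1.45739714e-04, -3.79916346e+01,  1.45834680e-01, -2.30585271e+01,
        1.21556717e-02,  1.34946799e-02, -6.47432572e-06]), 'tool_pos': array([ 0.22291606, -0.50203178,  0.24891178]), 'eef_rot': array([-1.79863605e+02,  1.02633945e-03,  2.39429167e+01]), 'contact_force': array([-1.3125515 ,  0.68461714,  0.08883001]), 'torque': array([-0.01009701, -0.01698234, -0.03468184]), 'gripper_force': 0.0, 'finger_gap': 1.0010807058901714}
scene [[-0.557, -0.648, 0.519, 1.339], [0.831, -0.426, 0.358, 0.512], [-0.011, 0.631, 0.776, 1.247], [0.0, 0.0, 0.0, 1.0]] [[404.76327826   0.         254.80981244]
 [  0.         404.76327826 189.2067169 ]
 [  0.           0.           1.        ]] -0.055861564417442174
chuck_plate [211.5 189.4] 0.7 [ 0.648 -0.157  0.086]
chuck_plate [184.5 143. ] 0.63 [ 0.496 -0.4
[... 1283 characters left out ...]
  0.076]
foot_rear [192.2 250. ] 0.69 [0.573 0.217 0.126]
chuck_grip [274.1 173.6] 0.67 [ 0.621 -0.155  0.128]
stand [195.  264.6] 0.67 [0.55  0.232 0.099]
stand [272.6 199.8] 0.61 [ 0.584 -0.108  0.076]
head [190.  231.5] 0.67 [0.616 0.184 0.137]
seat_cone [189.2 249.5] 0.72 [0.573 0.226 0.133]
seat_groove [218.1 229.7] 0.81 [0.581 0.119 0.119]
seat_flat [169.3 262.3] 0.72 [0.543 0.308 0.179]
seat_flat [181.2 216.6] 0.65 [0.651 0.181 0.166]
keeper_knob [169.1 262.6] 0.71 [0.548 0.306 0.17 ]
keeper_knob [217.1 230. ] 0.46 [0.579 0.124 0.124]
keeper_nose [264.3 176.7] 0.64 [ 0.675 -0.17   0.08 ]
keeper_nose [186.2 234.8] 0.48 [0.615 0.199 0.137]
wheel [274.8 202.5] 0.92 [ 0.589 -0.124  0.056]
```

View pics/scene0.png

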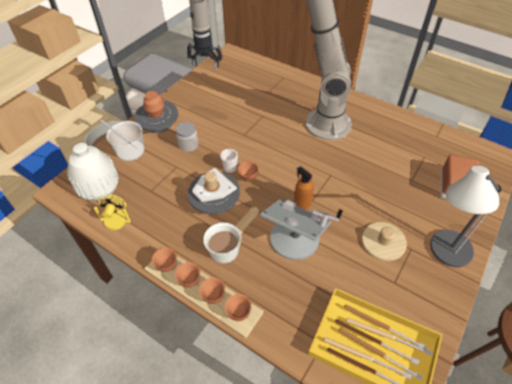

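View pics/side0.png

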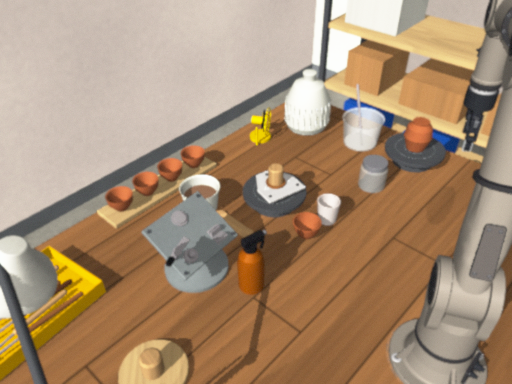

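```bash
cat > b.py <<'E'
from h import *
print(np.round(robot.calibration('wrist')['T_tool_cam'],3).tolist(), robot.calibration('wrist')['mtx'][0],robot.calibration('wrist')['k1'])
for k,(p,o) in {'plate':([.56,-.16,.36],[180,0,0]),'stand':([.54,.19,.42],[180,-20,0])}.items():
    try: robot.move_to(p,o)
    except robot.PlanningError as e: print(k,e); continue
    robot.pause(.3); T=c2w('wrist'); im,d=robot.grab_frame('wrist'); np.savez(f'w_{k}.npz',im=im,d=d,T=T)
    cv2.imwrite(f'pics/w_{k}.png',cv2.cvtColor(im,cv2.COLOR_RGB2BGR)); C=cloud('wrist',d,T)
    qs='foot_left foot_right foot_rear chuck_grip wheel chuck_plate' if k=='plate' else 'seat_cone seat_groove seat_flat keeper_knob keeper_nose head keeper spray_bottle'
    for q in qs.split():
        for r in robot.tip_of(q,'wrist')[:2]:
            u,v=np.round(r['point']).astype(int); print(q,np.round(r['point'],1),round(r['p'],2),np.round(C[v,u],4) if 0<=v<384 and 0<=u<512 else '')
print(robot.sense()['time_s'],robot.sense()['joint_positions'])
E
python3 b.py
```

```text
[[0.002, 0.959, 0.282, 0.073], [1.0, -0.001, -0.001, 0.001], [-0.0, 0.282, -0.959, -0.124], [0.0, 0.0, 0.0, 1.0]] [318.50515678   0.         251.82820555] -0.0035497748925796694
foot_left [287.4 137.9] 0.71 [ 0.5812 -0.2061  0.0791]
foot_left [215.7 118.4] 0.7 [ 0.6061 -0.1172  0.0807]
foot_right [288.7 139.3] 0.95 [ 0.5803 -0.2084  0.0818]
foot_rear [273.8  53.9] 0.89 [ 0.6795 -0.1875  0.0817]
chuck_grip [263.8  94.1] 0.87 [ 0.6344 -0.1742  0.1402]
chuck_plate [262.3  95.2] 0.77 [ 0.6334 -0.1721  0.1397]
seat_cone [224.7 207. ] 0.86 [0.5698 0.2255 0.1163]
seat_groove [293.2 205.9] 0.75 [0.5712 0.1313 0.1204]
seat_flat [255.6 140. ] 0.55 [0.6536 0.1829 0.1651]
keeper_knob [158.6 223.7] 0.68 [0.5495 0.2972 0.1851]
keeper_nose [226.1 189.3] 0.69 [0.5945 0.2237 0.1234]
head [256.8 171.7] 0.65 [0.6169 0.1811 0.1329]
head [288.3 271.4] 0.27 [0.4829 0.139  0.1218]Traceback (most recent call last):
  File "b.py", line 10, in <module>
    for r in robot.tip_of(q,'wrist')[:2]:
             ~~~~~~~~~~~~^^^^^^^^^^^
ValueError: it knows: chuck_grip, chuck_plate, foot_left, foot_rear, foot_right, head, keeper_knob, keeper_nose, paddle, seat_cone, seat_flat, seat_groove, slip_jar, spray_bottle, stand, tea_bowl, trimming_bat, u
```

View pics/w_plate.png

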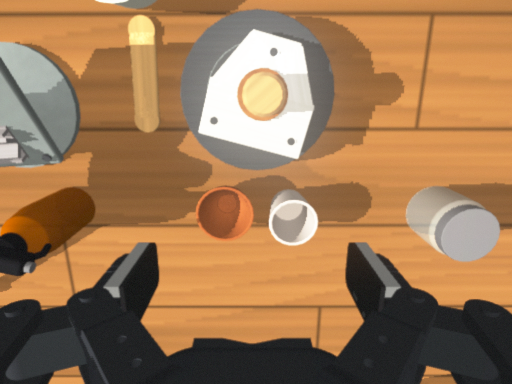

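View pics/w_stand.png

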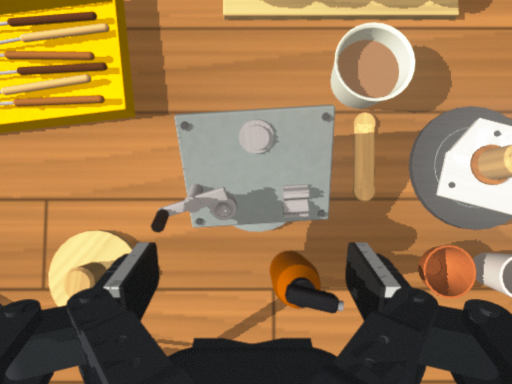

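```bash
cat > fit.py <<'E'
from h import *
from scipy.optimize import minimize
def iou(A,B):
    a=cv2.contourArea(A);b=cv2.contourArea(B);i=cv2.intersectConvexConvex(A,B)[0]; return i/(a+b-i)
PL=np.array([[-65,66],[5,66],[68,30],[68,-30],[5,-66],[-65,-66]],float)
def place(S,x,y,t):
    c,s=np.cos(t),np.sin(t); return (S@np.array([[c,s],[-s,c]])+[x,y]).astype(np.float32)
def best(hull,S,x0):
    r=min((minimize(lambda p:-iou(place(S,p[0],p[1],p[2]/50),hull),[x0[0],x0[1],(x0[2]+dt)*50],method='Nelder-Mead',options=dict(xatol=.01,fatol=1e-6,initial_simplex=np.array([x0[0],x0[1],(x0[2]+dt)*50])+np.r_[np.zeros((1,3)),np.eye(3)*8])) for dt in(-.2,0,.2)),key=lambda r:r.fun)
    return [r.x[0],r.x[1],r.x[2]/50],-r.fun
def maskhull(m):
    m=cv2.morphologyEx(m.astype(np.uint8),cv2.MORPH_OPEN,np.ones((3,3)))
    n,l,s,_=cv2.connectedComponentsWithStats(m); m=l==1+np.argmax(s[1:,4]); return m
def headframe(x,y,yaw):
    T=np.eye(4); T[:3,:3]=Ro.from_euler('ZY',[yaw,-np.pi/6]).as_matrix(); T[:3,3]=[x,y,.135]; return T
def fit_head(C,T0):
    H=T0.copy()
    for _ in range(6):
        L=(C-H[:3,3])@H[:3,:3]
        m=maskhull((abs(L[...,2])<.006)&(abs(L[...,0])<.11)&(abs(L[...,1])<.13))
        Q=L[m]; zoff=np.median(Q[:,2]); hull=cv2.convexHull((Q[:,:2]*1000).astype(np.float32))
        S=np.array([[-82.5,100],[82.5,100],[82.5,-100],[-82.5,-100]],float)
        p,sc=best(hull,S,[0,0,0])
        D=np.eye(4); D[:3,:3]=Ro.from_euler('z',p[2]).as_matrix(); D[:3,3]=[p[0]/1000,p[1]/1000,zoff]
        N=H@D; x=N[:3,0]; H=headframe(N[0,3],N[1,3],np.arctan2(x[1],x[0])); H[2,3]=N[2,3]
    A=np.c_[Q[:,:2],np.ones(len(Q))]; co=np.linalg.lstsq(A,Q[:,2],rcond=None)[0]
    return H,sc,np.round(co,4)
E
cat > c.py <<'E'
from fit import *
w=np.load('w_plate.npz'); C=cloud('wrist',w['d'],w['T']); im=w['im'].astype(int)
wh=(im.min(2)>110)&(abs(C[...,2]-.08)<.006)&(np.hypot(C[...,0]-.634,C[...,1]+.172)<.11)
m=maskhull(wh); print('plate z',np.median(C[m][:,2]))
hull=cv2.convexHull((C[m][:,:2]*1000).astype(np.float32)); print('plate',best(hull,PL,[634,-172,np.arctan2(-.0133,.045)]))
ys=np.load('w_stand.npz')
cs={'wrist':cloud('wrist',ys['d'],ys['T'])}
for n in('scene','side'): cs[n]=cloud(n,np.load(n+'0.npy'))
for n,C in cs.items():
    H,sc,co=fit_head(C,headframe(.62,.184,0)); print(n,np.round(H[:3,3],4),np.degrees(np.arctan2(H[1,0],H[0,0])),sc,co)
C=cs['wrist']
H=fit_head(C,headframe(.62,.184,0))[0]; L=(C-H[:3,3])@H[:3,:3]
for k,z in dict(seat_cone=[-45,50,15],seat_groove=[-45,-50,15],seat_flat=[50,0,7]).items(): print(k,project('wrist',H[:3,:3]@np.array(z)/1000+H[:3,3],ys['T']))
kn=L[(L[...,2]>.06)&(L[...,2]<.08)&(abs(L[...,0]+.03)<.05)&(abs(L[...,1]-.11)<.04)]; print('knob',len(kn),np.median(kn,0))
b=C[(C[...,2]>.1)&(abs(C[...,0]-.5)<.05)&(abs(C[...,1]-.16)<.08)]; print('bottle',np.median(b,0),b.min(0),b.max(0))
E
python3 c.py
```

```text
plate z 0.07993072220468078
plate ([np.float64(634.2810226307023), np.float64(-173.38229615190585), np.float64(-0.25663588862948594)], np.float64(0.9855204287820319))
wrist [0.6175 0.1808 0.1355] 3.5086021011116806 0.9950033900020409 [-0.0005  0.0007  0.0001]
scene [0.6195 0.1822 0.1361] 3.1299584982629893 0.9597629741797279 [-0.0035  0.0022  0.    ]
side [0.6145 0.1812 0.1346] 3.6428080874074875 0.9871911131200716 [ 0.0003 -0.001   0.    ]
seat_cone [[222.65800938 208.24437972]]
seat_groove [[295.85702691 203.7330563 ]]
seat_flat [[255.70738488 136.89281653]]
knob 196 [-0.02767418  0.12187517  0.07321849]
bottle [0.53406697 0.16468227 0.47590525] [0.45008676 0.08006352 0.10001459] [0.54999851 0.23999872 0.49969064]
```

```bash
cat > k.py <<'E'
from fit import *
H=headframe(.6175,.181,np.radians(3.5)); H[2,3]=.1352
HR=H[:3,:3]@np.diag([1,-1,-1.]); EUL=Ro.from_matrix(HR).as_euler('xyz',degrees=True)
def hp(p): return H[:3,:3]@np.asarray(p,float)/1000+H[:3,3]
def K(q,h=66): return hp([-20-40*np.sin(q),85+40*np.cos(q),h])
def st(): s=robot.sense(); print(round(s['time_s'],2),'pos',np.round(s['tool_pos'],4),'F',np.round(s['contact_force'],1),'gap',round(s['finger_gap'],3),'gf',round(s['gripper_force'],1),flush=True)
def knob_angle(q0):  # from a wrist picture
    T=c2w('wrist'); im,d=robot.grab_frame('wrist'); C=cloud('wrist',d,T); L=(C-H[:3,3])@H[:3,:3]*1000
    m=(L[...,2]>66)&(L[...,2]<80)&(np.hypot(L[...,0]+20,L[...,1]-85)<60)&(np.hypot(L[...,0]+20,L[...,1]-85)>25)
    p=np.median(L[m],0) if m.any() else np.zeros(3); return im,m.sum(),p,np.arctan2(-(p[0]+20),p[1]-85)
def swing(q0,q1,n=8):
    robot.gripper_to(.5,20)
    robot.line_to(K(q0,66),EUL,.12); robot.gripper_to(0,20); st()
    for q in np.linspace(q0,q1,n)[1:]: robot.line_to(K(q),EUL,.08)
    st(); robot.gripper_to(.5); robot.line_to(K(q1,150),EUL,.15); st()
E
cat > d.py <<'E'
from k import *
print(EUL, K(.2), K(1.55))
for p in (K(.2,150),K(.2),K(1.55),hp([0,0,73]),hp([0,0,200])): print(robot.inverse_kinematics(p,EUL))
robot.move_to(K(.2,150),EUL); st()
swing(.2,1.56)
im,n,p,q=knob_angle(1.5); print(n,p,q); cv2.imwrite('pics/open.png',cv2.cvtColor(im,cv2.COLOR_RGB2BGR))
E
python3 d.py
```

```text
[180.  -30.    3.5] [0.55282169 0.30147886 0.17838429] [0.52746452 0.26148538 0.162362  ]
[  -6.2211937    10.80179737  -41.32913603  105.07275249   36.46164312
   49.06933956 -152.22313347]
[ -10.91678628   19.13054037  -35.0298458   106.2952486    46.06674769
   42.29743359 -159.4896082 ]
[  -1.50562075   16.657973    -42.27831924  113.46438086   49.21331726
   38.9708091  -161.97940104]
[   5.23807543   12.98320811  -34.33365592  110.0599147    33.4554513
   35.30684375 -136.68656333]
[   9.39284952   -1.65477018  -36.08722416  107.25951165   14.38693457
   47.12086076 -120.71416659]
6.65 pos [0.5124 0.2985 0.2526] F [ 0.9  0.4 -0.7] gap 1.001 gf 0.0
8.34 pos [0.5529 0.3015 0.1795] F [-3.8 -1.7  4.9] gap 0.182 gf 21.9
10.09 pos [0.5219 0.2664 0.1603] F [-11.3   5.8   5.3] gap 0.178 gf 22.6
11.18 pos [0.4857 0.2577 0.2346] F [-1.   0.1  0.4] gap 0.496 gf 0.0
470 [-58.57355416  90.21800364  74.17472181] 1.4363383938863126
```

```bash
cat > e.py <<'E'
from k import *
px,py,yaw=.6343,-.1734,np.degrees(-.2566)
E0=[180,0,yaw]
robot.gripper_to(1.0,100)
robot.move_to([px-.03,py,.30],E0)
robot.line_to([px,py,.055+.066+.05],E0,.15); robot.line_to([px,py,.055+.066],E0,.08,f_stop=15); st()
robot.gripper_to(0,100); st()
robot.line_to([px,py,.131],E0,.05); robot.line_to([px,py,.30],E0,.12); robot.pause(.3); st()
robot.move_to(hp([0,0,190]),EUL); robot.pause(.5); st()
T=c2w('wrist'); im,d=robot.grab_frame('wrist'); np.savez('w_held.npz',im=im,d=d,T=T,P=pose())
cv2.imwrite('pics/held.png',cv2.cvtColor(im,cv2.COLOR_RGB2BGR))
im,_=robot.grab_frame('side'); cv2.imwrite('pics/held_side.png',cv2.cvtColor(im,cv2.COLOR_RGB2BGR))
E
python3 e.py
```

```text
15.2 pos [ 0.6346 -0.1734  0.1212] F [0.6 0.9 0.3] gap 1.001 gf 0.0
15.67 pos [ 0.6351 -0.1738  0.1221] F [ 0.7 -1.1  3.3] gap 0.512 gf 101.3
17.88 pos [ 0.6342 -0.1734  0.2996] F [ 0.2  0.  -4.1] gap 0.515 gf 101.9
19.74 pos [0.5228 0.1751 0.2997] F [-0.6  0.1 -3.7] gap 0.508 gf 102.0
```

View pics/held.png

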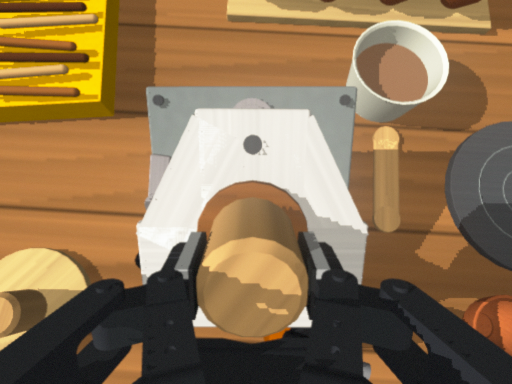

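View pics/held_side.png

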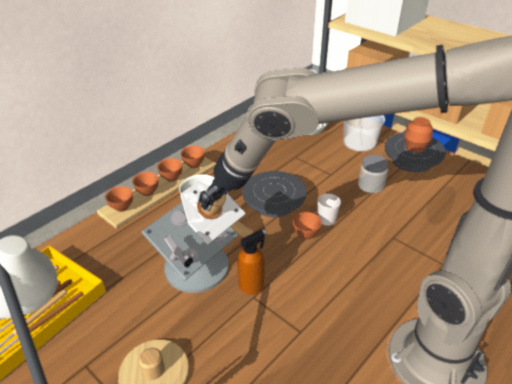

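```bash
cat > f.py <<'E'
from k import *
w=np.load('w_held.npz'); C=cloud('wrist',w['d'],w['T']); P=w['P']; L=(C-P[:3,3])@P[:3,:3]*1000; im=w['im'].astype(int)
m=(im.min(2)>150)&(L[...,2]>25)&(L[...,2]<60)&(abs(L[...,1])<75)&(L[...,0]>-10)&(L[...,0]<90); Q=L[m]
A=np.c_[Q[:,:2],np.ones(len(Q))]; ok=np.ones(len(Q),bool)
for _ in range(5):
    co=np.linalg.lstsq(A[ok],Q[ok,2],rcond=None)[0]; r=Q[:,2]-A@co; ok=abs(r)<2
print('plane slopes deg',np.degrees(co[:2]),'z0',co[2],ok.sum())
# shape: width symmetric by x slice, narrow end
for x in (10,20,30,40,50,60):
    s=Q[ok&(abs(Q[:,0]-x)<1.5)]; print(x,np.round([s[:,1].min(),s[:,1].max(),s[:,1].mean()],1))
print('xmax',np.percentile(Q[ok&(abs(Q[:,1])<25),0],[95,99,99.8]))
print('screw',L[144,253], 'errH',np.degrees(Ro.from_matrix(HR.T@P[:3,:3]).as_rotvec()))
E
python3 f.py
```

```text
plane slopes deg [0.23227043 0.02761275] z0 43.018821080382146 17833
10 [-59.2  60.9   0.3]
20 [-54.1  55.4   1.1]
30 [-48.6  50.4   0.7]
40 [-43.   45.    0.8]
50 [-37.7  40.    0.4]
60 [-32.5  34.4   1. ]
xmax [65.12987809 66.56967898 67.02549972]
screw [49.10718858  1.46682381 41.22458929] errH [ 0.00244732 -0.00866264  0.00783821]
```

```bash
cat > g.py <<'E'
from k import *
robot.line_to(hp([1,1,90]),EUL,.1); robot.pause(.2); st()
r=robot.line_to(hp([1,1,69]),EUL,.012,f_stop=8); robot.pause(.2); st()
print(r,'head-frame TCP',(robot.sense()['tool_pos']-H[:3,3])@H[:3,:3]*1000,'F head',robot.sense()['contact_force']@H[:3,:3],robot.sense()['torque']@H[:3,:3])
T=c2w('wrist'); im,d=robot.grab_frame('wrist'); np.savez('w_low.npz',im=im,d=d,T=T)
C=cloud('wrist',d,T); L=(C-H[:3,3])@H[:3,:3]*1000
m=(im.min(2)>140)&(abs(L[...,2]-33)<8)&(abs(L[...,1])<70)&(L[...,0]>0)&(L[...,0]<75); Q=L[m]
co=np.linalg.lstsq(np.c_[Q[:,:2],np.ones(len(Q))],Q[:,2],rcond=None)[0]; print('top plane in head',np.degrees(co[:2]),co[2],len(Q))
E
python3 g.py
```

```text
21.19 pos [0.5735 0.1794 0.2144] F [-0.7  0.3 -2.9] gap 0.516 gf 102.0
22.55 pos [0.5801 0.1793 0.2006] F [-1.8 -1.5  5.8] gap 0.516 gf 102.9
True head-frame TCP [ 0.29850753  0.60200122 75.29766503] F head [ 1.22645974 -1.4100258   5.93827389] [0.04227962 0.30704635 0.05232747]
top plane in head [-0.28456259  0.06240706] 32.39779999889684 16583
```

```bash
cat > i.py <<'E'
from k import *
p=(robot.sense()['tool_pos']-H[:3,3])@H[:3,:3]*1000
r=robot.line_to(hp([p[0],p[1],p[2]-1.2]),EUL,.01,f_stop=8); robot.pause(.2); st(); print(r)
robot.gripper_to(0,20); robot.pause(.3); st()
robot.gripper_to(1.0); robot.pause(.3); st()
robot.line_to(hp([p[0],p[1],130]),EUL,.12); robot.line_to(hp([-30,0,190]),EUL,.15); robot.pause(.2)
T=c2w('wrist'); im,d=robot.grab_frame('wrist'); np.savez('w_placed.npz',im=im,d=d,T=T); cv2.imwrite('pics/placed.png',cv2.cvtColor(im,cv2.COLOR_RGB2BGR))
C=cloud('wrist',d,T); L=(C-H[:3,3])@H[:3,:3]*1000
m=(im.min(2)>140)&(abs(L[...,2]-32)<6)&(abs(L[...,1])<70)&(abs(L[...,0])<75); Q=L[m]
co=np.linalg.lstsq(np.c_[Q[:,:2],np.ones(len(Q))],Q[:,2],rcond=None)[0]; print('top plane in head',np.degrees(co[:2]),co[2],len(Q))
hull=cv2.convexHull(Q[:,:2].astype(np.float32)); print(best(hull,PL,[0,0,0]))
for q in('foot_left','foot_right','foot_rear'):
    for r in robot.tip_of(q,'wrist')[:1]: u,v=np.round(r['point']).astype(int); print(q,round(r['p'],2),r['point'],np.round(L[v,u],1))
im,n,pp,q=knob_angle(1.5); print('knob',n,pp,q); st()
E
python3 i.py
```

```text
23.26 pos [0.5804 0.1794 0.2006] F [-8.4 -3.5  8.5] gap 0.509 gf 103.6
False
23.77 pos [0.5804 0.1793 0.2006] F [-8.  -3.3  8.1] gap 0.515 gf 103.6
24.57 pos [0.5808 0.1793 0.1995] F [ 0.2 -0.7 -0. ] gap 1.002 gf 0.0
top plane in head [-0.1564351  -0.00155768] 32.440240496114825 14117
([np.float64(-0.7389410402543131), np.float64(0.08753533470082625), np.float64(-0.0021063581823088993)], np.float64(0.9814940188658694))
foot_left 0.96 [197.5, 188.4] [-39.2  48.4  31.3]
foot_right 0.63 [300.3, 188.9] [-39.6 -45.1  32.9]
foot_rear 0.66 [254.8, 88.6] [47.6 -3.7 33. ]
knob 341 [-58.68823514  89.15514949  74.08081562] 1.4638055923433104
26.23 pos [0.4968 0.1736 0.2844] F [ 0.1 -0.1 -0.3] gap 1.003 gf 0.0
```

View pics/placed.png

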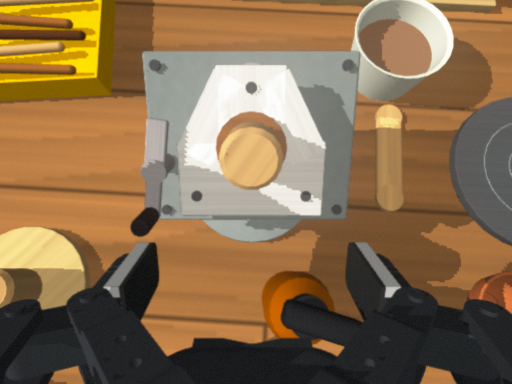

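```bash
cat > j.py <<'E'
from k import *
robot.gripper_to(.5,20); robot.move_to(K(1.46,150),EUL)
swing(1.46,-.06)
robot.line_to(hp([-50,40,200]),EUL,.15); robot.pause(.3)
T=c2w('wrist'); im,n,p,q=knob_angle(0); print('knob',n,p,q); cv2.imwrite('pics/closed.png',cv2.cvtColor(im,cv2.COLOR_RGB2BGR))
im,d=robot.grab_frame('wrist'); C=cloud('wrist',d,T); L=(C-H[:3,3])@H[:3,:3]*1000
m=(im.min(2)>140)&(abs(L[...,2]-32)<4)&(abs(L[...,1])<70)&(abs(L[...,0])<75); Q=L[m]
co=np.linalg.lstsq(np.c_[Q[:,:2],np.ones(len(Q))],Q[:,2],rcond=None)[0]; print('top plane',np.degrees(co[:2]),co[2],best(cv2.convexHull(Q[:,:2].astype(np.float32)),PL,[0,0,0])); st()
E
python3 j.py
```

```text
28.7 pos [0.5275 0.2658 0.1635] F [-1.9  0.2  4. ] gap 0.177 gf 22.3
30.51 pos [0.559  0.3026 0.1813] F [-4.6  0.3 -0.5] gap 0.18 gf 23.1
31.6 pos [0.5199 0.2994 0.2557] F [-0.9  0.1 -0.2] gap 0.498 gf 0.0
knob 347 [-26.3650236  122.94258181  74.1436485 ] 0.16620653197372656
top plane [-0.15869298 -0.01407225] 32.35232142609651 ([np.float64(-0.4289915605159982), np.float64(0.2532358552108167), np.float64(-0.0016701986057759833)], np.float64(0.9823189049205431))
32.84 pos [0.472  0.2126 0.2832] F [-1.2 -0.4  0.4] gap 0.498 gf 0.0
```

View pics/closed.png

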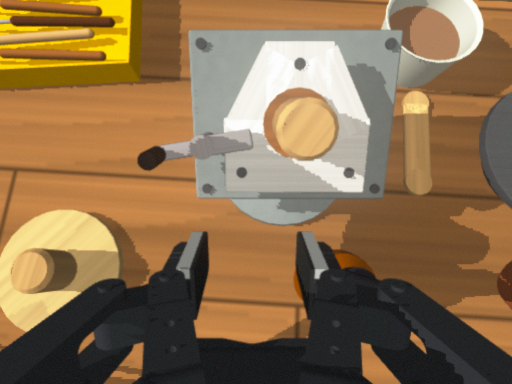

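```bash
cat > l.py <<'E'
from k import *
robot.move_to(K(.15,150),EUL)
swing(.15,-.22,4)
robot.line_to(hp([-50,40,200]),EUL,.15); robot.pause(.3)
T=c2w('wrist'); im,n,p,q=knob_angle(0); print('knob',n,p,q)
im,d=robot.grab_frame('wrist'); C=cloud('wrist',d,T); L=(C-H[:3,3])@H[:3,:3]*1000
m=(im.min(2)>140)&(abs(L[...,2]-32)<4)&(abs(L[...,1])<70)&(abs(L[...,0])<75); Q=L[m]
co=np.linalg.lstsq(np.c_[Q[:,:2],np.ones(len(Q))],Q[:,2],rcond=None)[0]; print('top plane',np.degrees(co[:2]),co[2],best(cv2.convexHull(Q[:,:2].astype(np.float32)),PL,[0,0,0])); st()
if q<.2 and abs(co[2]-32.35)<.5: robot.close_job(); print('handed in')
E
python3 l.py
```

```text
34.82 pos [0.5545 0.3023 0.1804] F [-2.2 -1.5  3.9] gap 0.18 gf 22.0
35.57 pos [0.5618 0.3033 0.1843] F [-13.2  -2.6   4.6] gap 0.179 gf 22.7
36.66 pos [0.5256 0.2988 0.2589] F [ 0.8  0.4 -0.5] gap 0.502 gf 0.0
knob 354 [-20.11525191 123.48727249  74.24492931] 0.0029945370798970285
top plane [-0.17508976  0.00590054] 32.35051426394381 ([np.float64(-0.6515270565584929), np.float64(0.44734215830367463), np.float64(0.010404541153071909)], np.float64(0.9834113556875624))
37.94 pos [0.472  0.2126 0.2832] F [0.3 0.9 0.4] gap 0.501 gf 0.0
the job is handed in; nothing more can be done
handed in
```

The chuck plate is seated on the stand (camera fit within about 1 mm of home), the keeper is closed at about 0 rad, the gripper is clear, and I handed the job in at about 38 s; no verdict was shown.

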